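End-of-run check on the bag sealer

ROBOT

A 6-joint arm with a two-finger parallel gripper is mounted at the origin on the work surface. World frame = base frame: x ahead of the robot, y to its left, z up, the work surface at z = 0. Lengths are in m, angles in degrees, forces in N, time in s.
With the tool pointing down it reaches from about 0.3 to 0.75 m from the base axis. Payload 8.5 kg.
Tool frame: the origin (TCP) lies between the finger pads; the fingertips stand 8 mm ahead of it and the grasp point (between the pads) lies 11 mm behind it; z points along the fingers, y is the line along which they close (so a half turn about z gives the same grasp; the last joint's range is limited). The gripper opens to 85 mm and grips with 20 to 120 N. Pads are 22 mm wide; open, the fingers measure 114 mm over their backs; the gripper's body (76 mm by 85 mm) begins 54 mm behind the grasp point. The pads swing forward as they close: fully open they stand 13 mm farther back than shut.
Start: joints at [64.211, 21.807, 74.336, -0, 83.858, -12.336], TCP at [0.128, 0.535, 0.239] pointing down, gripper open.
Joint ranges: [-178.18, 178.18], [-50.72, 133.34], [12.68, 142.11], [-81.47, 261.47], [9.98, 163.14], [-165.26, 165.26]. Speed limits (degrees/s): [136.94, 136.94, 180, 180, 180, 180].

INTERFACE

Orientations are given as [roll, pitch, yaw] about the fixed x, y, z axes, in that order (R = Rz(yaw) Ry(pitch) Rx(roll)).
In Python, from station import get_obs, read_camera, camera_params, hand_in, look_for, masks_of gives the robot as it stands.
- The arm moves only by the shell command python3 -m creep 'ROWS' [FORCE]. ROWS is JSON, a list that holds one entry, the list of rows, each a list of 7 numbers: the turn, a rotation vector about the world's x, y, z in degrees, then the shift along the world's x, y, z in cm, then the opening, from 0 (shut) to 1 (fully open). A call has 1 to 12 rows; each row shifts and turns the commanded pose from where the row before left it; what a row does not reach is not made up. A row lasts 1/8 s, in which the tool goes at most 62.5 mm and 10.7 degrees, less where a joint would pass 70% of its speed; a pose out of reach is approached as far as the arm can. A call with a gripper value outside its range is refused whole. The fingers move at their own pace and stop on an object; FORCE is the grip in N (left out, the last holds). Time passes only in rows, so rows that do not move let the fingers close. It gives the time, the measured TCP pose, the force, the opening and the grip force at its end, in the units of the state.
- get_obs(): the state, without advancing time (a new reading comes with each control period).
- read_camera(name): name is "scene" or "top" or "wrist"; returns the picture (420x560x3 uint8, red, green, blue); there is no depth.
- camera_params(name): a dict with "intrinsics" (3x3 intrinsics, pixels), "origin" and "orientation" of the camera in the world; the wrist camera has in their place "T_tool_cam" (4x4, takes a point from camera to tool coordinates, whose origin is the TCP and whose axes are the flange's). Camera axes: x right, y down, z forward; pixel columns grow to the right and rows downward; lengths in m; the calibration is good to about 2 mm. The wrist camera is an equidistant fisheye: a pixel r from the principal point sees the ray r / f radians off the axis. A picture is of the moment at which its call begins: read the wrist's pose just before it. camera_params takes no time and is no camera call.
- hand_in(): hands the job in; it is judged then, once.
Trained networks look in the newest picture that a camera, given by its name, has taken for a name from the list of things; names that differ only in an ending like _2 or _b are one class to them, and where a whole thing is asked for, a point or a joint stands for the part that bears it (a point fixed in the world has none). Each returns a list of dicts, best first, with "confidence" (0 to 1); they miss things now and then, are a little off and sometimes report something else, mostly with a low value. They report only what shows in the picture. A call takes as long as a camera call. They do not tell look-alikes from the thing itself.
- look_for(target, camera): "rect" ([left, top, right, bottom] in pixels, round what is visible of it).
- masks_of(target, camera): "mask" (420x560 bool, what is visible of it) and "rect" ([left, top, right, bottom] in pixels, round what is visible of it).
The state is a dict: "t": time; "q": joint angles; "joint_velocities": joint speeds; "effort": joint torques, N m; "eef_pos": TCP position; "tool_rot": TCP orientation; "ft_force": force on the tool from outside, world axes, zero at the start; "torque": the same for the moment, N m; "finger_gap": finger opening in m; "finger_force": force on a finger pad.
Only numpy, scipy, OpenCV 4.12 (cv2) and the standard library are available. Lean on these libraries where they do the work, as an engineer would, in place of code of your own. Each camera call takes 0.05 s, during which the arm holds its last target. There are 200 camera calls.

TASK

Finish the run on the bag sealer: move every sealed pack from its catch tray into the blue tote, and only then blow the jaws clean by pressing the red nozzle cap of the duster can on the sealer's side right down and letting it spring back. After that check the jaw gap: take the orange gauge from its wooden holder, push its blade down between the jaws near their middle until its shoulder sits on them, leave it so for a second, then put it fully back into its holder. Do not disturb the bottle, the tape roll or the spanner.

Things in the scene. Friction and masses are not known exactly. Their poses are not given: they have to be found in the camera images.
- sealer: White bench bag sealer, screwed down. Origin on the bench under the middle of the jaw gap; x points away from the catch tray towards the white housing (x 0.035 to 0.19, y -0.13 to 0.13, 185 mm high, dials on top to 201 mm), y along the jaws, z up. On its -y side a duster can, 65 mm in diameter, is clamped upright at x 0, y -0.172, its straw aimed along the jaw gap.
- jaw_gap (a point): Centre of the jaw gap at the level of the jaws' top faces, axes as the sealer's. The two aluminium jaws are bars 220 mm long (y), 22 mm thick (x), tops 200 mm and bottoms 165 mm above the bench; the vertical gap between them is 6 mm wide (x), open above and below; guide rods cross it low down at y +-0.095.
- tray_center (a point): Centre of the catch tray's floor (top of the floor, 4 mm over the bench), axes as the sealer's. The steel tray in front of the jaws is fixed to the sealer: inside 152 mm (x) by 382 mm (y); front and side rims 16 mm above the bench, back rim 50 mm; three ribs 3 mm thick (y -0.098, 0, 0.098), 10 mm above the floor, part it into four lanes.
- nozzle_top (a point): Centre of the top of the red nozzle cap on the duster can: a round cap 28 mm in diameter, 25 mm high, top 212 mm above the bench when released. It moves with the cap.
- nozzle (a joint): How far the nozzle cap is pressed down: 0 released, 0.006 m fully down. A spring returns it; it starts to move at about 2 N and is fully down at about 6 N. Counts as right down above 0.0045.
- pack1: Vacuum-packed brick in kraft paper with a cream and green label, rigid, 100 mm long (x), 48 mm wide (y), 44 mm high (z), about 0.2 kg. Origin in the centre of its underside. Lies in a lane of the catch tray at the start; may be absent.
- pack2: Vacuum-packed brick in kraft paper with a cream and green label, rigid, 100 mm long (x), 48 mm wide (y), 44 mm high (z), about 0.2 kg. Origin in the centre of its underside. Lies in a lane of the catch tray at the start; may be absent.
- pack3: Vacuum-packed brick in kraft paper with a cream and green label, rigid, 100 mm long (x), 48 mm wide (y), 44 mm high (z), about 0.2 kg. Origin in the centre of its underside. Lies in a lane of the catch tray at the start; may be absent.
- pack4: Vacuum-packed brick in kraft paper with a cream and green label, rigid, 100 mm long (x), 48 mm wide (y), 44 mm high (z), about 0.2 kg. Origin in the centre of its underside. Lies in a lane of the catch tray at the start; may be absent.
- pack1_center (a point): Centre of pack1's body.
- pack2_center (a point): Centre of pack2's body.
- pack3_center (a point): Centre of pack3's body.
- pack4_center (a point): Centre of pack4's body.
- tote: Blue open tote, fixed to the bench. Outside 250 mm (x) by 210 mm (y), 50 mm high, walls and floor 5 mm. Origin in the centre of its underside.
- holder: Light wooden block 70 mm (x) by 90 mm (y), 50 mm high, screwed to the bench, with a slot for the gauge's blade in its top. Origin in the centre of its underside.
- holder_slot (a point): Centre of the slot's mouth on top of the holder, axes as the holder's; the slot is 7 mm wide (x), 44 mm long (y) and 38 mm deep.
- gauge: Gap gauge, standing in its holder at the start: orange handle 18 mm thick (x), 60 mm wide (y), 60 mm high (z 0 to 0.060), below it a steel blade 3 mm thick (x), 40 mm wide (y), 30 mm long (z -0.030 to 0), thinned at the tip. Origin in the middle of the handle's underside, which is the stop shoulder. 0.12 kg. Turned by half a turn about z it fits just as well.
- bottle: Glass bottle, 60 mm in diameter, 170 mm high. Origin in the centre of its underside. Bystander.
- tape: Brown tape roll lying flat, 100 mm in diameter, 48 mm high. Origin in the centre of its underside. Bystander.
- spanner: Steel spanner, 180 mm long, lying on top of the sealer's housing, behind the dials. Bystander.
Not all that is in view belongs to the job. Leave any black or pink look-alike of the pack4 alone. What is shaped like the pack3 but black is not meant.

How it is judged (in metres and radians):
On the way, in this order (a step that is already met when the one before it is completed fails the run):
1. every pack lies in the tote, let go (x of pack1_center in the frame of tote between -0.115 and 0.115 m and y of pack1_center in the frame of tote between -0.095 and 0.095 m and z of pack1_center in the frame of tote between 0.015 and 0.08 m and linear speed of each of pack1, pack2, pack3, pack4 below 0.03 m/s and contact force between the fingers and pack1 below 0.2 N and x of pack2_center in the frame of tote between -0.115 and 0.115 m and y of pack2_center in the frame of tote between -0.095 and 0.095 m and z of pack2_center in the frame of tote between 0.015 and 0.08 m and contact force between the fingers and pack2 below 0.2 N and x of pack3_center in the frame of tote between -0.115 and 0.115 m and y of pack3_center in the frame of tote between -0.095 and 0.095 m and z of pack3_center in the frame of tote between 0.015 and 0.08 m and contact force between the fingers and pack3 below 0.2 N and x of pack4_center in the frame of tote between -0.115 and 0.115 m and y of pack4_center in the frame of tote between -0.095 and 0.095 m and z of pack4_center in the frame of tote between 0.015 and 0.08 m and contact force between the fingers and pack4 below 0.2 N), for 0.3 s.
2. then the nozzle cap is pressed right down (value of joint nozzle above 0.0045 m), for 0.1 s.
3. the cap has sprung back (value of joint nozzle below 0.001 m), for 0.1 s.
4. then the gauge's blade is between the jaws, near their middle, its shoulder on the jaws (x of gauge in the frame of jaw_gap between -0.004 and 0.004 m and y of gauge in the frame of jaw_gap between -0.03 and 0.03 m and z of gauge in the frame of jaw_gap below 0.003 m and angle between gauge's own z axis and vertical below 0.1 rad and angle between the y axis of gauge and the y axis of jaw_gap, either way round below 0.1 rad), for 0.5 s.
At the end, for the whole second after the job is handed in: Every pack present lies inside the tote (its centre 10 mm or more inside the outer faces and below 80 mm), the gauge stands fully back in its holder (within 5 mm, shoulder within 4 mm of the block's top, tilt under 0.12 rad), the nozzle cap is up, and all is at rest and released (all of step 1 and x of gauge in the frame of holder_slot between -0.005 and 0.005 m and y of gauge in the frame of holder_slot between -0.005 and 0.005 m and z of gauge in the frame of holder_slot below 0.004 m and angle between gauge's own z axis and vertical below 0.12 rad and linear speed of gauge below 0.02 m/s and value of joint nozzle below 0.001 m); the robot touches nothing.
It fails at once if the bottle is moved more than 30 mm (distance of bottle from where it was at the start of the episode above 0.03 m).
It fails at once if the tape is moved more than 30 mm (distance of tape from where it was at the start of the episode above 0.03 m).
It fails at once if the spanner is moved more than 30 mm (distance of spanner from where it was at the start of the episode above 0.03 m).
It fails at once if the bottle is tipped (angle between bottle's own z axis and vertical above 0.4 rad).
Of pack1, pack2, pack3, pack4 only 2 to 4 are there at a start; the rules pass over those that are not, and their reading is None.
At some moment in a run one of pack1, pack2, pack3, pack4 may be knocked a few centimetres aside while the robot is not near it.
It also fails if it takes over 210 s, if anything falls off the work surface, if the arm or the gripper's body presses on something with over 40 N, if the wrist force passes 120 N, or if a joint passes its speed limit or range.

## Working session

There is one attempt and no reset: what is moved stays moved. The work goes in short steps, Python scripts to look and compute and a shell command to move; the robot and the scene stay as the last step left them, time stands still between calls to the robot, and variables do not carry over. Pictures are saved under pics/ and viewed, at most 14 in all, crops included, and the job is handed in when it is done.

```bash
mkdir -p pics; ls
python3 - <<'E'
from station import *
import cv2,numpy as np
for c in ["scene","top"]:
    im=read_camera(c); cv2.imwrite(f"pics/{c}0.png",im[:,:,::-1])
    p=camera_params(c); print(c,{k:np.round(np.array(v),4).tolist() for k,v in p.items()})
p=camera_params("wrist");print(p)
for c in ["scene","top"]:
  for n in ["pack1","tote","holder","gauge","nozzle","sealer","bottle","tape"]:
    print(c,n,[(np.round(d["rect"]).tolist(),round(d["confidence"],2)) for d in look_for(n,c)][:6])
print(get_obs())
E
```

```text
pics
scene {'intrinsics': [[401.1862, 0.0, 274.9814], [0.0, 401.1862, 218.2261], [0.0, 0.0, 1.0]], 'origin': [1.1564, 0.506, 1.0709], 'orientation': [-138.1746, 0.7171, 127.3466]}
top {'intrinsics': [[391.2436, 0.0, 276.6242], [0.0, 391.2436, 211.1605], [0.0, 0.0, 1.0]], 'origin': [0.388, 0.0146, 1.37], 'orientation': [-174.6791, -0.032, -89.1219]}
{'intrinsics': array([[325.1922621 ,   0.        , 282.9052288 ],
       [  0.        , 325.1922621 , 206.67139419],
       [  0.        ,   0.        ,   1.        ]]), 'T_tool_cam': array([[-8.33557239e-04, -9.48586838e-01, -3.16515902e-01,
         8.29857020e-02],
       [ 9.99998444e-01, -2.98594085e-04, -1.73865995e-03,
        -6.24798735e-04],
       [ 1.55476017e-03, -3.16516859e-01,  9.48585611e-01,
        -1.34481330e-01],
       [ 0.00000000e+00,  0.00000000e+00,  0.00000000e+00,
         1.00000000e+00]])}
scene pack1 [([255.0, 176.0, 279.0, 191.0], 0.9), ([363.0, 231.0, 392.0, 247.0], 0.84), ([263.0, 209.0, 283.0, 227.0], 0.61), ([246.0, 151.0, 274.0, 168.0], 0.59), ([242.0, 201.0, 259.0, 220.0], 0.57), ([307.0, 241.0, 327.0
[... 1159 characters left out ...]
 347.0, 179.0], 0.54)]
{'t': 0.9, 'q': array([ 6.42116725e+01,  2.18078985e+01,  7.43353853e+01,  2.32775796e-04,
        8.38581801e+01, -1.23353506e+01]), 'joint_velocities': array([ 0.00900496, -0.00762146, -0.00814881,  0.02241671, -0.07157346,
        0.01187091]), 'effort': array([-8.90707852e-04, -4.48315787e+01, -2.31463194e+01, -2.57123284e-04,
        5.98006718e-04, -1.64021901e-05]), 'eef_pos': array([0.12794666, 0.5348957 , 0.23931279]), 'tool_rot': array([-1.79998619e+02, -5.38838893e-04,  1.66546998e+02]), 'ft_force': array([-0.53487311,  0.69232343, -0.17912011]), 'torque': array([-0.02292939,  0.00386525, -0.02372237]), 'finger_force': 0.0, 'finger_gap': 0.08546562330171624}
```

View pics/top0.png

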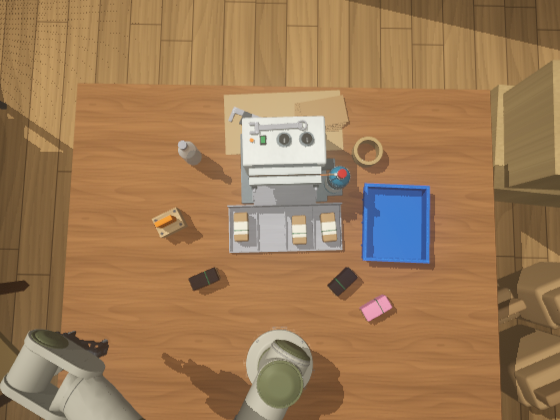

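View pics/scene0.png

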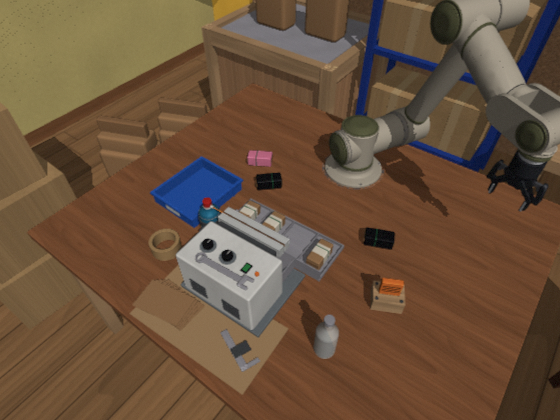

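The top view shows three packs in the tray at about (240,228), (299,230) and (329,228). The lane near (270,228) is empty. The tote is at (396,224), the gauge and holder at (168,221), and the red cap at (342,174). The decoys are black at (204,279) and (342,282), and pink at (377,308). The scene view agrees.

```bash
cat > h.py <<'E'
from station import *
import numpy as np,cv2
from scipy.spatial.transform import Rotation as R
def ray(cam,uv,obs=None):
    p=camera_params(cam);K=np.array(p["intrinsics"]);u=(np.array(uv,float)-K[:2,2])/[K[0,0],K[1,1]]
    if cam=="wrist":
        T=np.eye(4);T[:3,:3]=R.from_euler("xyz",obs["tool_rot"],degrees=True).as_matrix();T[:3,3]=obs["eef_pos"]
        T=T@np.array(p["T_tool_cam"]);th=np.hypot(*u);d=np.r_[u/max(th,1e-9)*np.sin(th),np.cos(th)]
        return T[:3,3],T[:3,:3]@d
    d=R.from_euler("xyz",p["orientation"],degrees=True).as_matrix()@np.r_[u,1]
    return np.array(p["origin"]),d/np.linalg.norm(d)
def onz(cam,uv,z,obs=None):
    o,d=ray(cam,uv,obs);return o+d*(z-o[2])/d[2]
def tri(rays):
    A=sum(np.eye(3)-np.outer(d,d) for o,d in rays);b=sum((np.eye(3)-np.outer(d,d))@o for o,d in rays)
    x=np.linalg.solve(A,b);return x,max(np.linalg.norm(np.cross(x-o,d)) for o,d in rays)
def snap(name=None):
    o=get_obs();im=read_camera("wrist")
    if name: cv2.imwrite(f"pics/{name}.png",im[:,:,::-1])
    return o,im
def rects(t,c): return [(np.round(d["rect"]).astype(int).tolist(),round(d["confidence"],2)) for d in look_for(t,c)]
def mrect(mask,cam,z,obs=None):
    "min-area rect, in world at height z, of a mask"
    c=max(cv2.findContours(mask.astype(np.uint8),0,2)[0],key=cv2.contourArea)[:,0]
    P=np.array([onz(cam,q,z,obs)[:2] for q in c],np.float32)*1000
    return cv2.minAreaRect(P)
E
python3 - <<'E'
from h import *
for n,uv,z in [("p240",(241,228),.03),("p299",(299,230),.03),("p329",(329,228),.03),("tote",(396.5,224),.045),("gauge",(165,221),.1),("cap",(342,174),.21),("jawgapL",(249,177),.2),("jawgapR",(321,175),.2),("trayFL",(231,252),.016),("trayFR",(341,250),.016)]:
    print(n,onz("top",uv,z).round(3))
E
python3 -m creep '[[[0,0,0,2,-4,2,1],[0,0,2,3,-5,2,1],[0,0,2,3,-5,2,1],[0,0,3,3,-5,2,1],[0,0,3,3,-5,0,1],[0,0,3,3,-5,0,1],[0,0,0,3,-5,0,1],[0,0,0,3,-5,0,1],[0,0,0,2,-4,0,1],[0,0,0,0,0,0,1]]]'
```

```text
p240 [0.453 0.137 0.03 ]
p299 [ 0.449 -0.062  0.03 ]
p329 [ 0.458 -0.165  0.03 ]
tote [ 0.474 -0.391  0.045]
gauge [0.469 0.378 0.1  ]
cap [ 0.611 -0.179  0.21 ]
jawgapL [0.6   0.101 0.2  ]
jawgapR [ 0.609 -0.117  0.2  ]
trayFL [0.371 0.171 0.016]
trayFR [ 0.383 -0.208  0.016]
t: 2.15
eef_pos: [0.379, 0.1028, 0.3192]
tool_rot: [-180.0, -0.0, 179.3]
ft_force: [0.1, -0.2, -0.8]
finger_gap: 0.0855
finger_force: 0.0
```

```bash
cat > look.py <<'E'
import sys
from h import *
o,im=snap(sys.argv[1] if len(sys.argv)>1 else None)
print(o["eef_pos"].round(4),o["tool_rot"].round(2))
for d in masks_of("pack1","wrist"):
    if d["confidence"]<.3: continue
    m=d["mask"]; px=im[m].mean(0).round()
    (c,s,a)=mrect(m,"wrist",.048,o); print(np.round(d["rect"]).astype(int).tolist(),round(d["confidence"],2),px,"z48:",np.round(c),np.round(s),round(a,1))
E
python3 look.py w1
python3 -m creep '[[[0,0,0,0,-5,0,1],[0,0,0,0,-5,0,1],[0,0,0,0,-5,0,1],[0,0,0,0,-5,0,1],[0,0,0,0,0,0,1]]]'
python3 look.py w2
```

```text
[0.379  0.1028 0.3192] [-1.7999e+02 -2.0000e-02  1.7928e+02]
[292, 182, 329, 256] 0.84 [188. 163. 132.] z48: [451. 137.] [105.  49.] 3.3
[149, 180, 197, 254] 0.76 [178. 154. 125.] z48: [444. -53.] [103.  63.] 3.9
[47, 75, 107, 143] 0.74 [23. 21. 19.] z48: [ 279. -194.] [ 64. 105.] 43.2
[89, 189, 137, 257] 0.71 [174. 150. 121.] z48: [ 455. -149.] [101.  70.] 6.6
[0, 37, 52, 93] 0.67 [182.  98. 122.] z48: [ 198. -301.] [ 71. 116.] 31.6
[360, 67, 436, 120] 0.61 [28. 26. 23.] z48: [281. 252.] [ 51. 103.] 22.8
t: 2.88
eef_pos: [0.378, -0.0963, 0.3192]
tool_rot: [180.0, -0.0, 179.4]
ft_force: [-0.1, -0.2, -0.2]
finger_gap: 0.0858
finger_force: 0.0
[ 0.378  -0.0963  0.3192] [ 1.800e+02 -1.000e-02  1.794e+02]
[291, 178, 332, 255] 0.88 [194. 169. 138.] z48: [444. -62.] [104.  49.] 2.2
[483, 87, 541, 131] 0.83 [26. 24. 21.] z48: [281. 239.] [ 55. 117.] 23.8
[418, 183, 461, 250] 0.81 [170. 150. 124.] z48: [451. 127.] [104.  63.] 4.2
[212, 186, 257, 259] 0.8 [189. 164. 133.] z48: [ 455. -159.] [107.  54.] 6.2
[160, 56, 234, 130] 0.74 [25. 25. 23.] z48: [ 279. -205.] [52. 96.] 44.1
[85, 13, 158, 73] 0.64 [176.  96. 118.] z48: [ 199. -311.] [ 62. 101.] 29.7
```

View pics/w1.png

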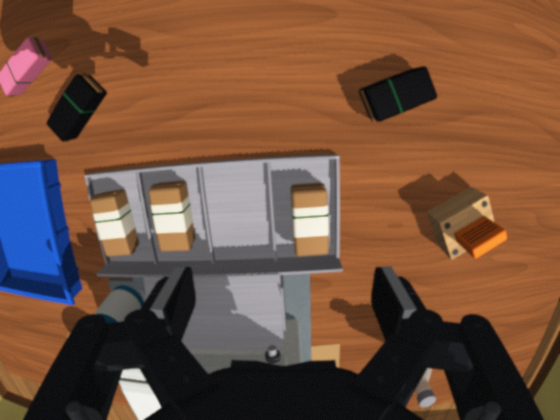

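View pics/w2.png

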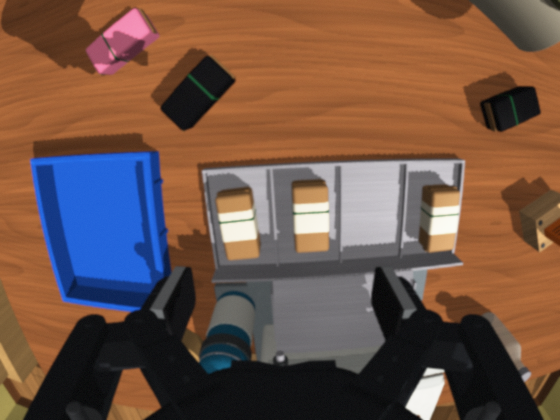

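Both wrist views show three kraft packs. In w2 they are at about (238,222), (311,213) and (440,215), with green stripes across the top centre. The tote's rim corners are at (34,158), (158,152) and (168,308) in w2. The black and pink blocks lie outside the tray.

Run:
```python
from h import *
o1=dict(eef_pos=[.379,.1028,.3192],tool_rot=[-179.99,-.02,179.28]);o2=dict(eef_pos=[.378,-.0963,.3192],tool_rot=[180,-.01,179.4])
for n,a,b in [("A",(310.5,216),(439,216)),("B",(172,213),(311,213)),("C",(115,220),(238,222)),("gauge top",(486,236),None)]:
    if b: print(n,*[np.round(v,4) for v in tri([ray("wrist",a,o1),ray("wrist",b,o2)])])
for uv in [(34,158),(158,152),(168,308),(66,302)]: print("tote",onz("wrist",uv,.05,o2).round(3))
for uv in [(366,187),(429,187),(429,264),(364,263)]: print("tote top",onz("top",uv,.05).round(3))
```

```text
A [0.4544 0.1397 0.0243] 0.0011
B [ 0.4453 -0.0591  0.0295] 0.0006
C [ 0.4598 -0.1625  0.0217] 0.0014
tote [ 0.345 -0.486  0.05 ]
tote [ 0.352 -0.261  0.05 ]
tote [ 0.598 -0.283  0.05 ]
tote [ 0.608 -0.495  0.05 ]
tote top [ 0.598 -0.288  0.05 ]
tote top [ 0.602 -0.502  0.05 ]
tote top [ 0.341 -0.497  0.05 ]
tote top [ 0.341 -0.279  0.05 ]
```

Run:
```python
from h import *
o1=dict(eef_pos=[.379,.1028,.3192],tool_rot=[-179.99,-.02,179.28]);o2=dict(eef_pos=[.378,-.0963,.3192],tool_rot=[180,-.01,179.4])
for n,a,b in [("A +y edge",(329,218),(461,216)),("C -y near corner",(91,193),(214,191))]:
    print(n,*[np.round(v,4) for v in tri([ray("wrist",a,o1),ray("wrist",b,o2)])])
```

```text
A +y edge [0.4455 0.1618 0.0537] 0.0002
C -y near corner [ 0.4108 -0.1915  0.0332] 0.0006
```

```bash
python3 -m creep '[[[0,0,3.3,4,-3.3,0,1],[0,0,3.3,3.9,-3.3,0,1],[0,0,0,0,0,-6,1],[0,0,0,0,0,-6,1],[0,0,0,0,0,-5,1],[0,0,0,0,0,-4,1],[0,0,0,0,0,0,1],[0,0,0,0,0,0,1]]]' 40
python3 look.py w3
```

```text
t: 3.98
eef_pos: [0.458, -0.1605, 0.111]
tool_rot: [-179.9, 0.1, -173.8]
ft_force: [0.9, 0.6, 0.8]
finger_gap: 0.0854
finger_force: 0.0
[ 0.458  -0.1605  0.111 ] [-1.7991e+02  1.1000e-01 -1.7375e+02]
[536, 195, 560, 296] 0.96 [73. 61. 48.] z48: [463.  80.] [112.  36.] 30.6
[178, 2, 256, 34] 0.95 [28. 23. 20.] z48: [ 324. -217.] [20. 49.] 1.1
[374, 156, 466, 292] 0.68 [176. 156. 129.] z48: [447. -68.] [100.  61.] 2.7
[243, 152, 316, 294] 0.61 [196. 171. 139.] z48: [ 457. -162.] [100.  48.] 6.9
[0, 58, 147, 343] 0.56 [ 28.  77. 171.] z48: [ 487. -342.] [177. 296.] 75.9
```

View pics/w3.png

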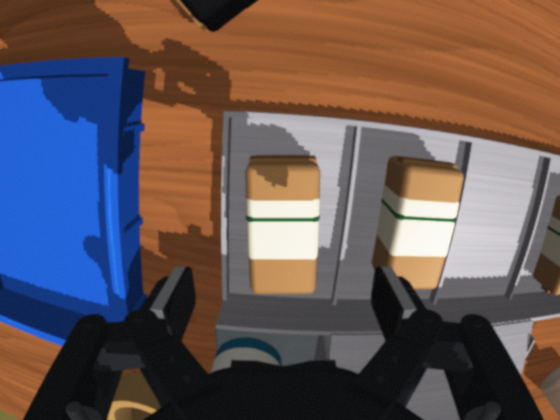

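w3 shows pack C centred between the fingers at (281,225). Its measured size is exactly 100×48 at z=48 mm, so the height is confirmed.

```bash
python3 -m creep '[[[0,0,0,0,-0.15,-4.5,1],[0,0,0.5,0,0,-4.4,1],[0,0,0,0,0,0,0.4],[0,0,0,0,0,0,0.4],[0,0,0,0,0,0,0.4],[0,0,0,0,0,0,0.4],[0,0,0,0,0,0,0.4],[0,0,0,0,0,6,0.4],[0,0,0,0,0,6,0.4]]]' 40
```

```text
t: 5.2
eef_pos: [0.4567, -0.1625, 0.1429]
tool_rot: [-180.0, 0.0, -173.4]
ft_force: [1.1, -0.6, -2.1]
finger_gap: 0.0477
finger_force: 43.8
```

```bash
python3 -m creep '[[[0,0,-1,1.5,-5,0,0.4],[0,0,-1,1.5,-5.5,0,0.4],[0,0,-1,1.5,-5.5,0,0.4],[0,0,-1,1.5,-5.5,0,0.4],[0,0,0,1.5,-5.5,0,0.4],[0,0,0,0,0,-5,0.4],[0,0,0,0,0,-4,0.4],[0,0,0,0,0,-2.7,0.4],[0,0,0,0,0,0,0.4],[0,0,0,0,0,0,0.75],[0,0,0,0,0,0,0.75],[0,0,0,0,0,0,0.75]]]'
python3 -m creep '[[[0,0,0,0,0,6,0.75],[0,0,0,0,0,6,0.75],[0,0,0,-1,4,4,1],[0,0,0,-1,6,0,1],[0,0,0,-1,6,0,1],[0,0,0,-2,6,0,1],[0,0,0,-2,6,0,1],[0,0,0,-1.5,6,0,1],[0,0,0,0,3,0,1],[0,0,0,0,0,0,1]]]'
python3 look.py w4
```

```text
t: 6.7
eef_pos: [0.5321, -0.4327, 0.024]
tool_rot: [-180.0, 0.0, -177.4]
ft_force: [-0.8, 0.6, -0.1]
finger_gap: 0.0642
finger_force: 0.0
t: 7.95
eef_pos: [0.4472, -0.0624, 0.1839]
tool_rot: [-180.0, 0.0, -177.2]
ft_force: [-0.4, 0.8, 0.7]
finger_gap: 0.0853
finger_force: 0.0
[ 0.4472 -0.0624  0.1839] [-1.7998e+02  5.0000e-02 -1.7718e+02]
[0, 207, 32, 286] 0.7 [139. 119.  97.] z48: [ 533. -392.] [ 64. 130.] 67.4
[440, 162, 502, 259] 0.67 [152. 133. 108.] z48: [453. 125.] [100.  71.] 1.6
[258, 141, 317, 252] 0.63 [188. 163. 132.] z48: [447. -62.] [100.  50.] 1.4
[524, 48, 558, 100] 0.58 [23. 17. 13.] z48: [300. 203.] [50. 62.] 22.7
```

```bash
python3 -m creep '[[[0,0,-1,0,0,-6,1],[0,0,0,0,0,-6,1],[0,0,0,0,0,-4.2,1],[0,0,0,0,0,0,0.4],[0,0,0,0,0,0,0.4],[0,0,0,0,0,0,0.4],[0,0,0,0,0,0,0.4],[0,0,0,0,0,0,0.4],[0,0,0,0,0,6,0.4],[0,0,0,0,0,6,0.4]]]'
python3 -m creep '[[[0,0,0.5,-0.5,-6,0,0.4],[0,0,0.5,-0.5,-6,0,0.4],[0,0,0,-0.5,-6,0,0.4],[0,0,0,-0.5,-6,0,0.4],[0,0,0,-0.5,-6,0,0.4],[0,0,0,-1,-6,0,0.4],[0,0,0,0,-1,-4,0.4],[0,0,0,0,0,-5,0.4],[0,0,0,0,0,-2.6,0.4],[0,0,0,0,0,0,0.75],[0,0,0,0,0,0,0.75],[0,0,0,0,0,0,0.75]]]'
```

```text
t: 9.3
eef_pos: [0.4471, -0.064, 0.1435]
tool_rot: [-180.0, -0.0, -178.4]
ft_force: [2.2, -0.7, -1.7]
finger_gap: 0.0473
finger_force: 43.5
t: 10.8
eef_pos: [0.4128, -0.4346, 0.0269]
tool_rot: [-179.9, 0.1, -177.3]
ft_force: [-0.1, -0.4, 0.4]
finger_gap: 0.0641
finger_force: 0.0
```

Now pack A at about (0.453, 0.138).

```bash
python3 -m creep '[[[0,0,0,0,0,6,0.75],[0,0,0,0,0,6,0.75],[0,0,0,0,4,4,1],[0,0,0,0.5,6.2,0,1],[0,0,0,0.5,6.2,0,1],[0,0,0,0.5,6.2,0,1],[0,0,0,0.5,6.2,0,1],[0,0,0,0.5,6.2,0,1],[0,0,0,0.5,6.2,0,1],[0,0,0,0.5,6.2,0,1],[0,0,0,0.5,6.2,0,1],[0,0,0,0,3.6,0,1]]]'
python3 look.py w5
```

```text
t: 12.3
eef_pos: [0.4522, 0.1406, 0.1864]
tool_rot: [180.0, 0.1, -177.2]
ft_force: [0.4, -1.4, 0.1]
finger_gap: 0.0852
finger_force: 0.0
[0.4522 0.1406 0.1864] [ 1.7999e+02  1.3000e-01 -1.7722e+02]
[0, 0, 38, 83] 0.74 [13. 11.  9.] z48: [ 279. -151.] [99. 62.] 6.0
[363, 0, 471, 57] 0.74 [22. 21. 19.] z48: [285. 250.] [ 49. 104.] 23.8
[251, 141, 308, 252] 0.59 [183. 159. 128.] z48: [454. 137.] [99. 48.] 3.1
[449, 169, 538, 267] 0.46 [110.  84.  56.] z48: [462. 370.] [ 98. 114.] 27.2
[492, 206, 560, 265] 0.46 [121.  59.  19.] z48: [483. 422.] [ 74. 110.] 26.8
[0, 103, 331, 420] 0.43 [118. 116. 119.] z48: [ 604. -163.] [390. 815.] 29.8
```

```bash
python3 -m creep '[[[0,0,0,0.2,-0.35,-6,1],[0,0,0,0,0,-6,1],[0,0,0,0,0,-4.4,1],[0,0,0,0,0,0,0.4],[0,0,0,0,0,0,0.4],[0,0,0,0,0,0,0.4],[0,0,0,0,0,0,0.4],[0,0,0,0,0,0,0.4],[0,0,0,0,0,6,0.4],[0,0,0,0,0,6,0.4]]]'
python3 -m creep '[[[0,0,0,0.2,-6,0,0.4],[0,0,0,0.2,-6,0,0.4],[0,0,0,0.2,-6,0,0.4],[0,0,0,0.2,-6,0,0.4],[0,0,0,0.2,-6,0,0.4],[0,0,0,0,-6,0,0.4],[0,0,0,0,-6,0,0.4],[0,0,0,0,-5.5,0,0.4],[0,0,0,0,0,0,0.4]]]'
python3 - <<'E'
from h import *
o,im=snap("w6")
top=read_camera("top")
print(rects("pack1","top"),o["eef_pos"],o["finger_gap"])
E
```

```text
t: 13.65
eef_pos: [0.4541, 0.1343, 0.1439]
tool_rot: [-180.0, 0.0, -177.4]
ft_force: [1.3, -0.4, -3.3]
finger_gap: 0.0472
finger_force: 43.5
t: 14.78
eef_pos: [0.4637, -0.3441, 0.1422]
tool_rot: [-179.9, 0.1, -177.6]
ft_force: [-0.2, 0.8, -2.5]
finger_gap: 0.0475
finger_force: 43.6
[([186, 269, 221, 287], 0.88), ([351, 136, 384, 170], 0.54), ([398, 193, 407, 198], 0.5), ([379, 300, 391, 314], 0.4)] [ 0.46374796 -0.34413726  0.14215596] 0.047491920988716275
```

View pics/w6.png

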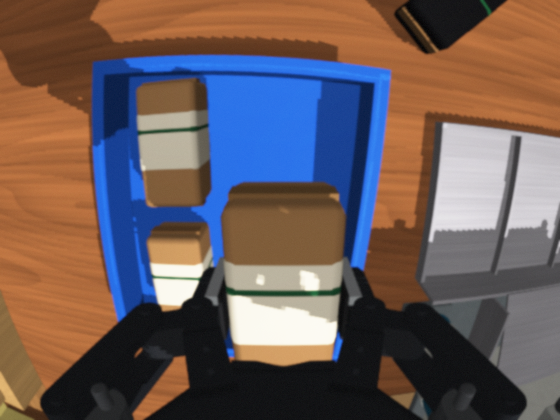

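w6 shows two packs in the tote's left half, at (173,142) and (180,270), and the third held over the clear right half.

```bash
python3 -m creep '[[[0,0,0,0.5,0.2,-5,0.4],[0,0,0,0,0,-4,0.4],[0,0,0,0,0,-2.6,0.4],[0,0,0,0,0,0,0.4],[0,0,0,0,0,0,0.75],[0,0,0,0,0,0,0.75],[0,0,0,0,0,0,0.75],[0,0,0,0,0,6,0.75],[0,0,0,0,0,6,0.75],[0,0,0,-2,2,6,0.75],[0,0,0,-4,5,5,0.5],[0,0,0,-4,5,0,0.2]]]'
python3 -m creep '[[[0,0,0,0,5,0,0],[0,0,0,0,4,0,0],[0,0,0,0,0,0,0],[0,0,0,0,0,0,0]]]'; python3 look.py w7
python3 - <<'E'
from h import *
top=read_camera("top");cv2.imwrite("pics/top1.png",cv2.resize(top[100:330,140:440,::-1],None,fx=2.6,fy=2.6,interpolation=2))
print(rects("nozzle","wrist"),rects("nozzle","top"))
E
```

```text
t: 16.42
eef_pos: [0.3806, -0.2323, 0.2429]
tool_rot: [-179.7, 0.2, -177.4]
ft_force: [-0.1, -0.1, -0.9]
finger_gap: 0.0282
finger_force: 0.0
t: 16.92
eef_pos: [0.3809, -0.1429, 0.2405]
tool_rot: [-180.0, 0.0, -177.3]
ft_force: [-0.2, -0.3, 0.3]
finger_gap: -0.0
finger_force: 0.0
[ 0.3809 -0.1429  0.2405] [-1.7996e+02  3.0000e-02 -1.7735e+02]
[101, 200, 154, 282] 0.88 [176. 153. 126.] z48: [ 464. -328.] [106.  68.] 4.3
[537, 111, 560, 152] 0.76 [26. 20. 15.] z48: [293. 192.] [59. 50.] 12.4
[53, 243, 102, 313] 0.74 [170. 147. 120.] z48: [ 525. -418.] [110.  78.] 4.5
[177, 37, 272, 129] 0.69 [28. 27. 25.] z48: [ 279. -206.] [51. 96.] 44.3
[88, 3, 181, 51] 0.64 [194. 110. 136.] z48: [ 200. -312.] [62. 98.] 28.7
[([222, 172, 518, 420], 0.56)] [([231, 116, 350, 254], 0.36), ([152, 216, 177, 228], 0.3)]
```

View pics/w7.png

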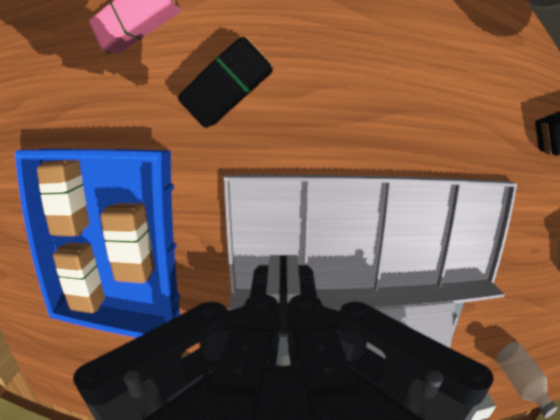

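View pics/top1.png

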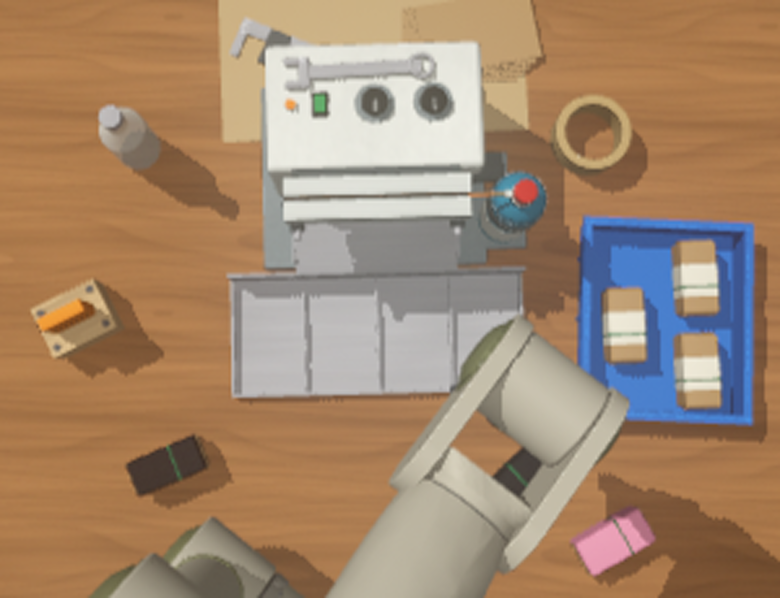

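The top view confirms all three packs lie in the tote with the tray empty. The red cap is at crop (526,191), and the jaw gap runs from about (285,194) to (470,194). Next I measure the cap and jaws from the wrist camera at two places.

```bash
python3 -m creep '[[[0,0,0,0,0,5,0],[0,0,0,2,0,5,0],[0,0,0,5,0,0,0],[0,0,0,5,0.5,0,0],[0,0,0,5,0.5,0,0],[0,0,0,5,0.5,0,0],[0,0,0,3,0.5,0,0],[0,0,0,0,0,0,0],[0,0,0,0,0,0,0]]]'
cat > look2.py <<'E'
from h import *
import sys
o,im=snap(sys.argv[1])
print(o["eef_pos"].round(4),o["tool_rot"].round(2))
hs=cv2.cvtColor(im,cv2.COLOR_RGB2HSV);red=(((hs[...,0]<6)|(hs[...,0]>174))&(hs[...,1]>170)&(hs[...,2]>90)).astype(np.uint8)
n,l,s,c=cv2.connectedComponentsWithStats(red)
for i in range(1,n):
    if s[i,4]>60: print("red",s[i],c[i].round(1),onz("wrist",c[i],.212,o).round(4))
E
python3 look2.py w8
python3 -m creep '[[[0,0,0,0,5,0,0],[0,0,0,0,5,0,0],[0,0,0,0,5,0,0],[0,0,0,0,0,0,0],[0,0,0,0,0,0,0]]]'; python3 look2.py w9
```

```text
t: 18.3
eef_pos: [0.6304, -0.1228, 0.3401]
tool_rot: [180.0, -0.0, -177.4]
ft_force: [-0.2, -0.0, 0.2]
finger_gap: -0.0
finger_force: 0.0
[ 0.6304 -0.1228  0.3401] [ 1.8000e+02 -3.0000e-02 -1.7738e+02]
red [204 165  32  31 778] [219.5 179.3] [ 0.6129 -0.1776  0.212 ]
t: 18.98
eef_pos: [0.6303, 0.0268, 0.3408]
tool_rot: [-180.0, 0.0, -177.4]
ft_force: [-0.1, -0.6, -0.2]
finger_gap: 0.0001
finger_force: 0.0
[0.6303 0.0268 0.3408] [-1.7997e+02  3.0000e-02 -1.7739e+02]
red [ 63 163  28  27 564] [ 75.5 176.4] [ 0.6135 -0.1743  0.212 ]
```

View pics/w8.png

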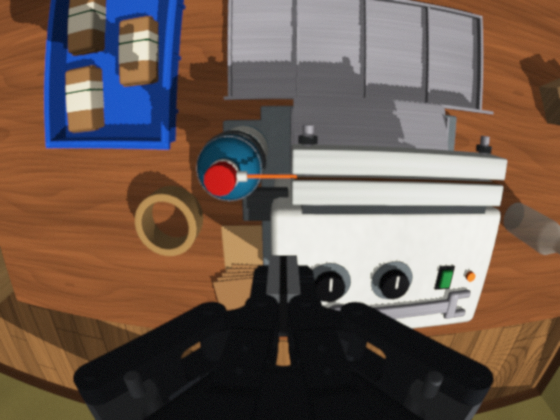

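View pics/w9.png

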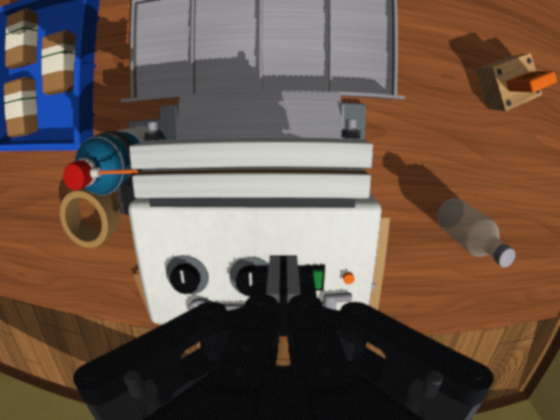

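w8 shows the cap at (219,179) with the straw running right to the jaws. w9 shows the jaw gap as a dark stripe at row ~170, columns 133–371. I'll fit this stripe at sub-pixel level.

```bash
cat > gap.py <<'E'
from h import *
def gap(png,o,c0,c1,r0,r1,z=.2):
    g=cv2.cvtColor(cv2.imread(png),6).astype(float)[r0:r1]
    P=[]
    for c in range(c0,c1,4):
        w=np.clip(140-g[:,c],0,None)
        if w.sum()<100: continue
        P.append(onz("wrist",(c,r0+(w*np.arange(r1-r0)).sum()/w.sum()),z,o))
    P=np.array(P);k=np.polyfit(P[:,1],P[:,0],1);res=P[:,0]-np.polyval(k,P[:,1])
    return k,np.std(res),len(P)
E
python3 - <<'E'
from gap import *
o8=dict(eef_pos=[.6304,-.1228,.3401],tool_rot=[180,-.03,-177.38]);o9=dict(eef_pos=[.6303,.0268,.3408],tool_rot=[-179.97,.03,-177.39])
print("cap",tri([ray("wrist",(219.5,179.3),o8),ray("wrist",(75.5,176.4),o9)]))
k,s,n=gap("pics/w9.png",o9,145,360,160,182);print("gap9 x=",k,s,n,"yaw",-np.degrees(np.arctan(k[0])))
k8,s,n=gap("pics/w8.png",o8,310,480,168,192);print("gap8",k8,s,n)
for z in(.2,): print("ends9",[onz("wrist",p,z,o9).round(4) for p in [(132,168),(372,168),(131,146),(373,143),(134,176),(370,176)]])
print("ends8",[onz("wrist",p,.2,o8).round(4) for p in [(293,152),(294,184),(506,160),(501,186)]])
print("L end tri",tri([ray("wrist",(293,152),o8),ray("wrist",(131,146),o9)]),"R",tri([ray("wrist",(506,160),o8),ray("wrist",(373,143),o9)]))
im=cv2.imread("pics/w9.png");print(im[155:190,250].mean(1).round())
E
```

```text
cap (array([ 0.61465134, -0.17869815,  0.20611928]), np.float64(0.00022932152804201956))
gap9 x= [-0.04208917  0.60675889] 4.528209702194927e-05 54 yaw 2.410109294131318
gap8 [-0.04244993  0.60682056] 4.134678650578785e-05 43
ends9 [array([ 0.6076, -0.1152,  0.2   ]), array([0.5995, 0.1035, 0.2   ]), array([ 0.5869, -0.1149,  0.2   ]), array([0.5772, 0.102 , 0.2   ]), array([ 0.6152, -0.1136,  0.2   ]), array([0.6068, 0.1024, 0.2   ])]
ends8 [array([ 0.5894, -0.1167,  0.2   ]), array([ 0.6175, -0.1143,  0.2   ]), array([0.5788, 0.1003, 0.2   ]), array([0.6062, 0.0998, 0.2   ])]
L end tri (array([ 0.58857892, -0.11656187,  0.19699588]), np.float64(0.0012513622200289011)) R (array([0.57838742, 0.10306386, 0.19652276]), np.float64(0.0007743435509409915))
[205. 206. 204. 203. 203. 202. 202. 202. 202. 199. 183. 146.  99.  72.
  59.  44.  39.  65. 106. 149. 178. 193. 196. 198. 199. 202. 202. 205.
 206. 208. 209. 208. 207. 206. 202.]
```

```bash
python3 -m creep '[[[0,0,0,-0.4,-5,0,0],[0,0,0,-0.4,-5,0,0],[0,0,0,-0.4,-5,0,0],[0,0,0,-0.4,-5.5,0,0],[0,0,0,0,0,-5,0],[0,0,0,0,0,-4,0],[0,0,0,0,0,-2.5,0],[0,0,0,0,0,0,0],[0,0,0,0,0,0,0]]]'; python3 -m creep '[[[0,0,0,0,0,-0.5,0],[0,0,0,0,0,-0.4,0],[0,0,0,0,0,0,0],[0,0,0,0,0,0,0]]]'
```

```text
t: 20.15
eef_pos: [0.6149, -0.1784, 0.2268]
tool_rot: [-179.9, 0.1, -177.4]
ft_force: [-0.2, -0.2, 1.0]
finger_gap: 0.0001
finger_force: 0.0
t: 20.65
eef_pos: [0.615, -0.1777, 0.217]
tool_rot: [-179.9, 0.1, -177.4]
ft_force: [1.7, -2.2, 3.3]
finger_gap: 0.0004
finger_force: 1.9
```

```bash
python3 -m creep '[[[0,0,0,0,0,-0.3,0],[0,0,0,0,0,-0.1,0],[0,0,0,0,0,0,0],[0,0,0,0,0,0,0]]]'
```

```text
t: 21.15
eef_pos: [0.6151, -0.1777, 0.214]
tool_rot: [-179.9, 0.1, -177.4]
ft_force: [-0.8, -2.2, 12.1]
finger_gap: -0.0001
finger_force: 6.0
```

```bash
python3 -m creep '[[[0,0,0,0,0,0,0],[0,0,0,0,0,3,0],[0,0,0,0,0,5,0],[0,0,-8,0,1,4,0],[0,0,-9,-1,5,0,0.3],[0,0,-9,-1.5,6,0,1],[0,0,-9,-1.5,6,0,1],[0,0,-9,-1.5,6,0,1],[0,0,-9,-1.5,6,0,1],[0,0,-9,-1.5,6,0,1],[0,0,-9,-1.5,6,0,1],[0,0,0,-1.5,5,0,1]]]'; python3 -m creep '[[[0,0,0,-1,5,0,1],[0,0,0,-1,5,0,1],[0,0,0,-1,3,-4,1],[0,0,0,0,0,0,1],[0,0,0,0,0,0,1]]]'
cat > look3.py <<'E'
from h import *
import sys
o,im=snap(sys.argv[1]); z=float(sys.argv[2])
print(o["eef_pos"].round(4),o["tool_rot"].round(2))
hs=cv2.cvtColor(im,cv2.COLOR_RGB2HSV);m=((hs[...,0]>5)&(hs[...,0]<16)&(hs[...,1]>200)&(hs[...,2]>110)).astype(np.uint8)
m=cv2.morphologyEx(m,2,np.ones((3,3)))
n,l,s,c=cv2.connectedComponentsWithStats(m)
for i in range(1,n):
    if s[i,4]>150: print("orange",s[i],mrect(l==i,"wrist",z,o))
for d in masks_of("holder","wrist")[:1]: print("holder",d["rect"],d["confidence"],mrect(d["mask"],"wrist",.05,o))
for d in masks_of("gauge","wrist")[:2]: print("gauge",d["rect"],d["confidence"],mrect(d["mask"],"wrist",z,o))
E
python3 look3.py w10 .11
python3 - <<'E'
from h import *
top=read_camera("top");hs=cv2.cvtColor(top,cv2.COLOR_RGB2HSV);print(rects("pack1","top"))
E
```

```text
t: 22.65
eef_pos: [0.4984, 0.2948, 0.3315]
tool_rot: [-179.9, -0.0, 111.6]
ft_force: [-0.0, -0.1, 0.1]
finger_gap: 0.0852
finger_force: 0.0
t: 23.28
eef_pos: [0.47, 0.4221, 0.2928]
tool_rot: [-180.0, 0.0, 111.6]
ft_force: [0.0, -0.4, 0.5]
finger_gap: 0.0854
finger_force: 0.0
[0.47   0.4221 0.2928] [-1.8000e+02  1.0000e-02  1.1164e+02]
orange [ 259  178   22   64 1062] ((465.7471008300781, 389.2044982910156), (18.335960388183594, 69.90031433105469), 27.019439697265625)
holder [235.6, 152.4, 302.8, 237.0] 0.71 ((466.0769958496094, 386.13818359375), (69.6187744140625, 98.65454864501953), 27.640762329101562)
gauge [261.7, 174.7, 279.8, 239.9] 0.6 ((464.928955078125, 390.14935302734375), (20.760122299194336, 71.58772277832031), 24.757247924804688)
[([371, 209, 388, 240], 0.96), ([359, 299, 391, 323], 0.92), ([189, 268, 220, 287], 0.88), ([399, 230, 415, 258], 0.86), ([332, 268, 356, 298], 0.77)]
```

View pics/w10.png

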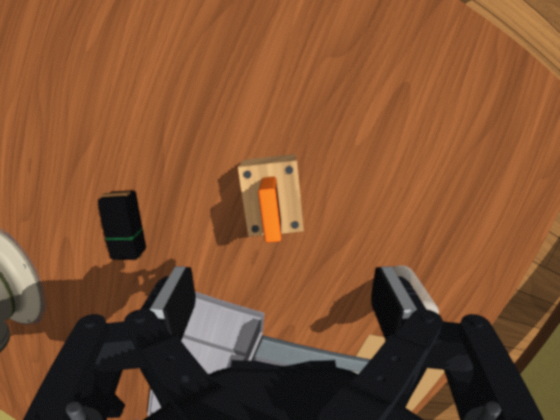

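w10 shows the gauge handle at (270,210) standing in the holder block. There's a side face visible, which biases the estimate. I'll align to about 27° and look closer.

```bash
python3 -m creep '[[[0,0,5.4,0,-2,-3,1],[0,0,0,0,-1.9,-3,1],[0,0,0,0,0,-2,1],[0,0,0,0,0,0,1],[0,0,0,0,0,0,1]]]'; python3 look3.py w11 .11
```

```text
t: 24.15
eef_pos: [0.4702, 0.3838, 0.2136]
tool_rot: [179.9, -0.0, 117.0]
ft_force: [0.4, 1.0, 0.3]
finger_gap: 0.0856
finger_force: 0.0
[0.4702 0.3838 0.2136] [179.88  -0.   117.04]
orange [ 271  159   23   84 1740] ((465.5301513671875, 387.8962097167969), (16.81871795654297, 67.3318099975586), 27.542659759521484)
holder [242.1, 135.5, 319.1, 231.8] 0.9 ((466.4302673339844, 385.64178466796875), (69.18220520019531, 95.17617797851562), 28.18466567993164)
gauge [273.3, 155.1, 295.0, 241.2] 0.81 ((465.47479248046875, 387.88189697265625), (18.39954376220703, 67.3689193725586), 27.602760314941406)
```

View pics/w11.png

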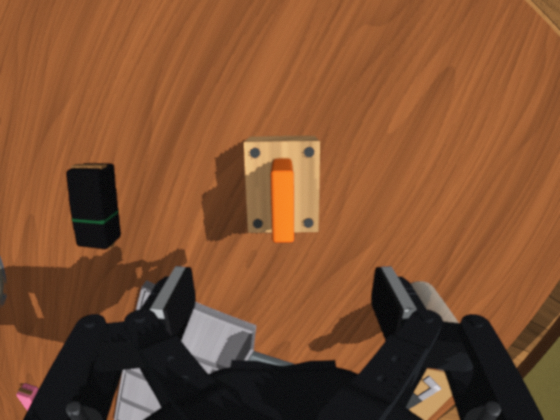

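```bash
python3 - <<'E'
from h import *
a=dict(eef_pos=[.47,.4221,.2928],tool_rot=[180,.01,111.64]);b=dict(eef_pos=[.4702,.3838,.2136],tool_rot=[179.88,0,117.04])
print(tri([ray("wrist",(271,241),a),ray("wrist",(284.5,242),b)]))
print(tri([ray("wrist",(270.5,178),a),ray("wrist",(284,159),b)]))
top=camera_params("top")
E
python3 -m creep '[[[0,0,0.8,-0.29,0,-4,0.7],[0,0,0,0,0,-5,0.7],[0,0,0,0,0,-4.7,0.7],[0,0,0,0,0,0,0.7],[0,0,0,0,0,0,0.7]]]'; python3 -m creep '[[[0,0,0,0,0,0,0],[0,0,0,0,0,0,0],[0,0,0,0,0,0,0],[0,0,0,0,0,0,0],[0,0,0,0,0,0,0],[0,0,0,0,0,0,0]]]' 40
```

```text
(array([0.47518372, 0.37261653, 0.14354935]), np.float64(8.492012124175637e-05))
(array([0.45650439, 0.41003522, 0.05737966]), np.float64(0.0005880906449528218))
t: 24.92
eef_pos: [0.4679, 0.3842, 0.0775]
tool_rot: [179.8, 0.0, 117.9]
ft_force: [0.4, 0.7, 0.7]
finger_gap: 0.0596
finger_force: 0.0
t: 25.68
eef_pos: [0.4674, 0.3839, 0.0764]
tool_rot: [179.9, -0.0, 117.8]
ft_force: [-0.6, -0.0, 5.9]
finger_gap: 0.0175
finger_force: 45.5
```

```bash
python3 -m creep '[[[0,0,0,0,0,3,0],[0,0,0,0,0,5,0],[0,0,0,0,0,6,0],[0,0,0,0,0,6,0],[0,0,0,0,0,5,0],[0,0,-5,2,-5.5,0,0],[0,0,-5,2,-5.5,0,0],[0,0,-5,2,-5.5,0,0],[0,0,-5,2,-5.5,0,0],[0,0,-5.4,2,-5.5,0,0],[0,0,0,2,-5.5,0,0],[0,0,0,2,-5.5,0,0]]]';python3 -m creep '[[[0,0,0,0,-0.4,-4,0],[0,0,0,0,0,0,0],[0,0,0,0,0,0,0]]]'
python3 - <<'E'
from h import *
o,im=snap("w12");print(o["eef_pos"].round(4),o["tool_rot"].round(2))
E
```

```text
t: 27.18
eef_pos: [0.607, -0.0033, 0.3251]
tool_rot: [-180.0, -0.0, 92.4]
ft_force: [0.4, 0.4, -0.7]
finger_gap: 0.0175
finger_force: 44.7
t: 27.55
eef_pos: [0.607, -0.0048, 0.2868]
tool_rot: [179.9, 0.0, 92.5]
ft_force: [0.6, 0.4, -1.7]
finger_gap: 0.0176
finger_force: 44.6
[ 0.607  -0.0048  0.2868] [1.7991e+02 2.0000e-02 9.2500e+01]
```

View pics/w12.png

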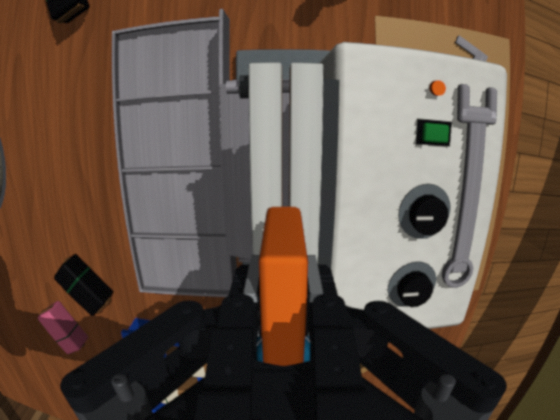

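w12 shows the gap running down to the gauge at u≈286, and the gauge is centred over it at (285,285). I'll check the fit numerically.

Run:
```python
from h import *
o=dict(eef_pos=[.607,-.0048,.2868],tool_rot=[179.91,.02,92.5])
im=cv2.imread("pics/w12.png");g=im.mean(2);P=[];H=[]
for r in range(100,200,4):
    w=np.clip(140-g[r,274:300],0,None);P.append(onz("wrist",(274+(w*np.arange(26)).sum()/w.sum(),r),.2,o))
P=np.array(P);k=np.polyfit(P[:,1],P[:,0],1);print("gap",k,np.polyval(k,-.005),np.std(P[:,0]-np.polyval(k,P[:,1])))
hs=cv2.cvtColor(im,cv2.COLOR_BGR2HSV)
for r in (270,290,310,330): # top face of handle z ~ .2868-.0265+.06
    c=np.where((hs[r,255:315,0]<16)&(hs[r,255:315,1]>200)&(g[r,255:315]>60))[0]+255;print(r,c.min(),c.max(),onz("wrist",((c.min()+c.max())/2,r),.320,o).round(4))
```

```text
gap [-0.03772745  0.60688571] 0.6070743496933866 0.00012446358546065576
270 260 306 [0.6042 0.0186 0.32  ]
290 261 306 [0.6047 0.01   0.32  ]
310 262 300 [0.6042 0.0007 0.32  ]
330 263 298 [ 0.6044 -0.0095  0.32  ]
```

```bash
python3 -m creep '[[[0,0,0,0,0,-2,0],[0,0,0,0,0,-0.8,0],[0,0,0,0,0,-0.3,0],[0,0,0,0,0,-0.3,0],[0,0,0,0,0,0,0]]]'; python3 -m creep '[[[0,0,0,0,0,-0.4,0],[0,0,0,0,0,-0.4,0],[0,0,0,0,0,0,0]]]'
```

```text
t: 28.22
eef_pos: [0.607, -0.0054, 0.2516]
tool_rot: [180.0, 0.0, 92.5]
ft_force: [0.6, 0.1, -0.9]
finger_gap: 0.0173
finger_force: 44.7
t: 28.6
eef_pos: [0.607, -0.0054, 0.243]
tool_rot: [180.0, -0.0, 92.4]
ft_force: [1.9, 0.5, -2.4]
finger_gap: 0.0173
finger_force: 44.5
```

Inserted with no resistance, 13 mm in. Down to the shoulder.

```bash
python3 -m creep '[[[0,0,0,0,0,-0.6,0],[0,0,0,0,0,-0.6,0],[0,0,0,0,0,-0.2,0],[0,0,0,0,0,0,0]]]'; python3 -m creep '[[[0,0,0,0,0,-0.2,0],[0,0,0,0,0,0,0],[0,0,0,0,0,0,0]]]'
```

```text
t: 29.1
eef_pos: [0.607, -0.0054, 0.2289]
tool_rot: [180.0, -0.0, 92.4]
ft_force: [4.6, 0.1, -3.1]
finger_gap: 0.0172
finger_force: 44.2
t: 29.48
eef_pos: [0.607, -0.0054, 0.2274]
tool_rot: [180.0, 0.0, 92.4]
ft_force: [5.2, 0.3, -1.4]
finger_gap: 0.0174
finger_force: 44.6
```

```bash
python3 -m creep '[[[0,0,0,0.05,0,-0.1,0],[0,0,0,0,0,-0.1,0],[0,0,0,0,0,0,0],[0,0,0,0,0,0,0]]]'
```

```text
t: 29.98
eef_pos: [0.6072, -0.0054, 0.2265]
tool_rot: [180.0, 0.0, 92.5]
ft_force: [0.1, 0.7, 7.0]
finger_gap: 0.0177
finger_force: 45.8
```

```bash
python3 -m creep '[[[0,0,0,0,0,-0.05,0],[0,0,0,0,0,0,0],[0,0,0,0,0,0,0],[0,0,0,0,0,0,0],[0,0,0,0,0,0,0],[0,0,0,0,0,0,0],[0,0,0,0,0,0,0],[0,0,0,0,0,0,0],[0,0,0,0,0,0,0],[0,0,0,0,0,0,0],[0,0,0,0,0,0,0],[0,0,0,0,0,0,0]]]'; python3 -c "
from station import *;o=get_obs();print(o['eef_pos'],o['tool_rot'],o['ft_force'])"
```

```text
t: 31.48
eef_pos: [0.6071, -0.0054, 0.2265]
tool_rot: [179.9, 0.0, 92.5]
ft_force: [-0.3, 0.3, 9.3]
finger_gap: 0.018
finger_force: 46.4
[ 0.60713305 -0.00538072  0.22648946] [1.79931231e+02 3.26239773e-02 9.24501562e+01] [-0.32403861  0.30730445  9.34641627]
```

```bash
python3 -m creep '[[[0,0,0,0,0,2,0],[0,0,0,0,0,4,0],[0,0,0,0,0,4.5,0],[0,0,5,-2,5.5,0,0],[0,0,5,-2,5.5,0,0],[0,0,5,-2,5.5,0,0],[0,0,5,-2,5.5,0,0],[0,0,5.4,-2,5.5,0,0],[0,0,0,-2,5.5,0,0],[0,0,0,-2.05,5.9,-3,0],[0,0,0,0,0,-5,0],[0,0,0,0,0,-5,0]]]'; python3 -m creep '[[[0,0,0,0,0,-5,0],[0,0,0,0,0,-2,0],[0,0,0,0,0,0,0],[0,0,0,0,0,0,0]]]'
```

```text
t: 32.98
eef_pos: [0.4676, 0.3781, 0.2009]
tool_rot: [-179.9, 0.0, 117.9]
ft_force: [0.8, 0.4, -0.7]
finger_gap: 0.0177
finger_force: 44.7
t: 33.48
eef_pos: [0.4691, 0.3779, 0.1339]
tool_rot: [179.9, 0.0, 117.9]
ft_force: [-0.2, -0.3, -0.7]
finger_gap: 0.0175
finger_force: 44.6
```

```bash
python3 -m creep '[[[0,0,0,-0.17,0.6,0,0],[0,0,0,0,0,-1,0],[0,0,0,0,0,0,0],[0,0,0,0,0,0,0]]]';  python3 -c "
from station import *;o=get_obs();print(o['eef_pos'],o['tool_rot'],o['ft_force'])"
```

```text
t: 33.98
eef_pos: [0.4672, 0.3837, 0.1227]
tool_rot: [-180.0, 0.0, 117.8]
ft_force: [-0.2, -0.2, -0.9]
finger_gap: 0.0179
finger_force: 44.6
[0.46718786 0.38374831 0.12270684] [-1.79987679e+02  3.63515775e-03  1.17843899e+02] [-0.22367878 -0.18981594 -0.89645729]
```

Tip is at about 0.066 over the slot. Going in (seated at TCP 0.0765).

```bash
python3 -m creep '[[[0,0,0,0.02,0.01,-1,0],[0,0,0,0,0,-0.6,0],[0,0,0,0,0,-0.6,0],[0,0,0,0,0,-0.5,0],[0,0,0,0,0,0,0]]]'; python3 -m creep '[[[0,0,0,0,0,-0.8,0],[0,0,0,0,0,-0.8,0],[0,0,0,0,0,0,0]]]'
```

```text
t: 34.6
eef_pos: [0.4673, 0.3839, 0.0954]
tool_rot: [-180.0, -0.0, 117.8]
ft_force: [-0.1, -0.6, -1.1]
finger_gap: 0.0175
finger_force: 44.7
t: 34.98
eef_pos: [0.4673, 0.3839, 0.079]
tool_rot: [-180.0, -0.0, 117.8]
ft_force: [0.3, 0.2, -2.7]
finger_gap: 0.0178
finger_force: 44.7
```

```bash
python3 -m creep '[[[0,0,0,0,0,-0.2,0],[0,0,0,0,0,-0.1,0],[0,0,0,0,0,0,0],[0,0,0,0,0,0,0]]]'
```

```text
t: 35.48
eef_pos: [0.4674, 0.3839, 0.0768]
tool_rot: [180.0, 0.0, 117.8]
ft_force: [-0.7, 0.5, -1.6]
finger_gap: 0.0176
finger_force: 44.7
```

```bash
python3 -m creep '[[[0,0,0,0,0,-0.1,0],[0,0,0,0,0,0,0],[0,0,0,0,0,0,0.7],[0,0,0,0,0,0,0.7],[0,0,0,0,0,0,0.7],[0,0,0,0,0,0,0.7],[0,0,0,0,0,0,0.7],[0,0,0,0,0,4,0.7],[0,0,0,0,0,6,1],[0,0,0,0,0,6,1],[0,0,0,0,2,5,1],[0,0,0,0,0,0,1]]]'; python3 look3.py w13 .11
python3 - <<'E'
from h import *
top=read_camera("top");cv2.imwrite("pics/top2.png",cv2.resize(top[100:330,140:440,::-1],None,fx=2.6,fy=2.6,interpolation=2))
a=cv2.resize(cv2.imread("pics/top2.png"),(500,383));b=cv2.imread("pics/w13.png")[100:300,150:450]
c=np.zeros((383,800,3),np.uint8);c[:,:500]=a;c[:200,500:]=b;cv2.imwrite("pics/fin.png",c)
E
```

```text
t: 36.98
eef_pos: [0.4679, 0.4052, 0.2899]
tool_rot: [179.5, -0.0, 117.9]
ft_force: [0.1, -0.2, -0.5]
finger_gap: 0.0852
finger_force: 0.0
[0.4679 0.4052 0.2899] [ 1.7952e+02 -3.0000e-02  1.1792e+02]
orange [263 165  17  65 998] ((463.1493225097656, 386.9375305175781), (16.679508209228516, 67.82157135009766), 27.624080657958984)
holder [241.0, 143.7, 303.0, 222.1] 0.82 ((466.1242980957031, 386.4806823730469), (69.61753845214844, 98.32771301269531), 28.244762420654297)
gauge [266.7, 163.1, 280.4, 228.2] 0.86 ((462.40972900390625, 387.7612609863281), (17.19557762145996, 67.6959457397461), 27.6722469329834)
gauge [241.2, 143.4, 305.2, 222.6] 0.71 ((460.1254577636719, 400.96392822265625), (59.61674499511719, 81.90792083740234), 27.644115447998047)
```

View pics/fin.png

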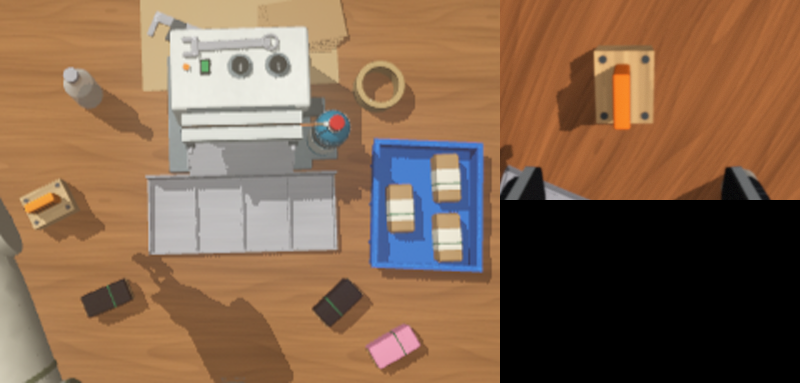

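The top view shows three packs in the tote and the bystanders unmoved. The gauge is standing in its holder, at (622,95) in the right-hand crop. The arm was still settling during that shot, so I'll re-measure before handing in.

```bash
python3 -m creep '[[[0,0,0,0.2,-2.1,-3.8,1],[0,0,0,0,0,-3.8,1],[0,0,-0.8,0,0,0,1],[0,0,0,0,0,0,1],[0,0,0,0,0,0,1],[0,0,0,0,0,0,1]]]'; python3 look3.py w14 .11
```

```text
t: 37.92
eef_pos: [0.4696, 0.3832, 0.2107]
tool_rot: [179.9, -0.0, 117.1]
ft_force: [-0.8, 1.3, -0.7]
finger_gap: 0.0855
finger_force: 0.0
[0.4696 0.3832 0.2107] [179.91  -0.   117.06]
orange [ 270  160   23   84 1768] ((463.88397216796875, 386.928466796875), (16.706438064575195, 66.75164031982422), 27.904712677001953)
holder [241.1, 131.2, 320.7, 232.9] 0.74 ((466.3719482421875, 385.5458984375), (71.38450622558594, 97.13992309570312), 28.1175537109375)
gauge [272.9, 158.3, 291.0, 244.1] 0.72 ((463.5711975097656, 386.716552734375), (17.734542846679688, 68.25875091552734), 27.779075622558594)
```

```bash
python3 -m creep '[[[0,0,0,0,0,3,1],[0,0,0,0,0,0,1],[0,0,0,0,0,0,1]]]'; python3 -c "
from station import *;print(hand_in())"
```

```text
t: 38.45
eef_pos: [0.4691, 0.3828, 0.2392]
tool_rot: [-180.0, -0.0, 117.0]
ft_force: [-0.7, -0.2, -0.8]
finger_gap: 0.0856
finger_force: 0.0
the job is handed in; nothing more can be done
None
```

I handed the job in at about 38 s with all steps done: the three packs are in the tote, the nozzle cap was pressed right down and released, the gauge was seated between the jaws for over a second and is back in its holder, and the bottle, tape and spanner look unmoved in the last top view; the hand-in returned no verdict.

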